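# Change the blade dispenser at the cryostat bench

### The arm

A 6-joint arm with a two-finger parallel gripper is mounted at the origin on the work surface. World frame = base frame: x ahead of the robot, y to its left, z up, the work surface at z = 0. Lengths are in m, angles in rad, forces in N, time in s.
With the tool pointing down it reaches from about 0.25 to 0.775 m from the base axis. Payload 4 kg.
Tool frame: the origin (TCP) lies midway between the tips of the shut fingers; the grasp point (between the pads) lies 19 mm behind it; y points along the fingers, x is the direction in which the jaws open and shut, and the axes are right-handed (so a half turn about y gives the same grasp; the last joint's range is limited). The gripper opens to 94 mm and grips with 3 to 60 N. Pads are 16 mm wide; open, the fingers measure 119 mm over their backs; the gripper's body (75 mm by 177 mm) begins 78 mm behind the grasp point.
Start: joints at [-1.225, 0.087, 1.371, -0, 1.684, -0.103], TCP at [0.239, -0.496, 0.206] pointing down, gripper open.
Joint ranges: [-3.1, 3.1], [-0.76, 2.03], [0.27, 2.55], [-1.08, 4.22], [0.17, 2.65], [-2.57, 2.57]. Speed limits (rad/s): [2.79, 2.79, 3.14, 3.14, 3.14, 3.14].

### API

Orientations are given as [roll, pitch, yaw] about the fixed x, y, z axes, in that order (R = Rz(yaw) Ry(pitch) Rx(roll)).
In Python, from bench import robot, snapshot, camera_info, ticket gives the robot as it stands.
- The arm moves only by the shell command python3 -m creep 'ROWS'. ROWS is JSON, a list of rows, each an object with "slide": the shift along the tool's x, y, z in mm, a list of three; "roll": the turn about the tool's y in degrees; "grip": the closure, from 0 (fully open) to 1 (shut). In form: [{"slide": [x, y, z], "roll": roll, "grip": grip}, ...]. A call has 1 to 20 rows; each row is the pose to reach, as a shift and turn from the pose commanded when the call began, along the tool's axes at that moment; what a row does not reach only later rows make up. A row lasts 1/12 s, in which the tool goes at most 41.7 mm and 7.16 degrees, less where a joint would pass 70% of its speed; a pose out of reach is approached as far as the arm can. A call with a gripper value outside its range is refused whole. The fingers move at their own pace and stop on an object; the grip force is fixed at half the most. Time passes only in rows, so rows that repeat a pose let the fingers close. It gives the time, the measured TCP pose, the force and the opening at its end, in the units of the state.
- robot.get_obs(): the state, without advancing time (a new reading comes with each control period).
- snapshot(name): name is "scene" or "top" or "wrist"; returns the picture (384x512x3 uint8, red, green, blue); there is no depth.
- camera_info(name): a dict with "fx", "fy", "cx", "cy" (pixels), "cam_to_world" (4x4, takes a point from camera to world coordinates). Camera axes: x right, y down, z forward; pixel columns grow to the right and rows downward; lengths in m; the calibration is good to about 2 mm. A picture is of the moment at which its call begins: read the wrist's pose just before it. camera_info takes no time and is no camera call; for the wrist camera it gives the pose at the moment of the call.
- ticket.close_job(): hands the job in, once; it reports no verdict.
The state is a dict: "time": time; "joint_positions": joint angles; "qvel": joint speeds; "joint_torque": joint torques, N m; "tool_pos": TCP position; "ee_rot": TCP orientation; "wrist_force": force on the tool from outside, world axes, zero at the start; "wrist_torque": the same for the moment, N m; "width": finger opening in m.
Only numpy, scipy, OpenCV 4.12 (cv2) and the standard library are available. Lean on these libraries where they do the work, as an engineer would, in place of code of your own. Each camera call takes 0.05 s, during which the arm holds its last target.

### The job

Change over the blade dispenser: lift the spent one out of its pocket in the black accessory tray, lay it down flat on the clear bench, then take it again near one end and push it through the sprung flap of the sharps safe so that it drops inside and the flap snaps shut. After that, press the fresh dispenser from the bench into the empty pocket, turned the way the outline wants, until it is fully home, and let go. Leave the specimen chuck, slide box and brush where they are.

Things in the scene. Friction and masses are not known exactly. Their poses are not given: they have to be found in the camera images.
- spent: Spent blade dispenser, in the tray's pocket at the start: white case 140 long, 22 high, about 150 g; main part 105 long, 40 wide, then a square shoulder to a nose 24 wide. Origin: underside, mid-length, centre line. x points to the nose (tip at +70, shoulder +35, rear end -70), z up out of the top. A black thumb slide (18 x 16, 4 high) on top at x = +30, near the nose, marks it as spent.
- fresh: Fresh blade dispenser lying flat on the bench, top up, any way round: same case, size, weight, origin and axes as the spent one, but its black thumb slide is at x = -42, near the rear end.
- tray: Black moulded tray with grey pocket floor, fixed to the bench, 26 high, 180 along its x; along its y from -135 to +70. Origin on the bench under the middle of the dispenser pocket; x points to the pocket's nose end. At y = -102 it has two round wells 44 across, at x = -40 (holds the chuck) and x = +40 (empty).
- pocket (a point): Centre of the pocket's floor, 6 above the bench; axes as the tray's. A seated dispenser has its origin here and its x along this x. The pocket is 20 deep with the case's outline plus 2.5 all round (45 wide, nose 29 wide, shoulder at x = +37.5, ends at +-72.5): the wrong way round a dispenser does not go down.
- scoop (a point): Middle of the pocket at the tray's top, 26 above the bench; axes as the tray's. A seated dispenser stands only 2 proud, so fingers reach it only in the two finger scoops here, one each side: x = -24 to +24, from the case out to y = +-62, 20 deep (floor 6 above the bench).
- safe: Sharps safe, fixed: grey steel box 200 deep (x), 160 wide (y), 218 high, closed roof, walls 4. Origin on the bench under its middle. The front with the letter slot is the face at x = -100; the way in is along +x. A smooth chute falls at 50 degrees behind the slot: what is let go past the lip slides down to the floor of the safe.
- slot (a point): Middle of the slot's rounded lower lip in the front face, 162 above the bench; axes as the safe's (x level, into the safe). The slot is 76 wide, 48 high (162 to 210 above the bench), no ledge before it; the roof is 8 above its upper edge. A dispenser let go with well over half its length past the lip tips in by itself.
- flap (a joint): Steel flap just behind the slot, hinged along the slot's upper edge, swings inward and up: 0 = shut, 1.35 rad = fully open. Its spring keeps it shut with about 0.3 N at its lower edge and rises to about 1 N when wide open.
- chuck: Bystander: aluminium specimen chuck, disc 40 across and 8 thick with a 12 thick stem up, 33 high, in the well of the tray at x = -40. Origin under its middle.
- slidebox: Bystander: grey plastic slide box 100 (x) x 80 (y) x 32 high on the bench. Origin under its middle.
- brush: Bystander: thin brush with a green handle, 165 long, lying along its x on the far part of the bench.

How it is judged:
By the outcome, as a careful person would: the job done as asked, in the order asked, and still so for the second after the job is handed in, with the robot touching nothing.
It also fails if it takes over 72 s, if anything falls off the work surface, if the arm or the gripper's body presses on something with over 40 N, if the wrist force passes 120 N, or if a joint passes its speed limit or range.

## Working session

There is one attempt and no reset: what is moved stays moved. The work goes in short steps, Python scripts to look and compute and a shell command to move; the robot and the scene stay as the last step left them, time stands still between calls to the robot, and variables do not carry over. Pictures are saved under pics/ and viewed, and the job is handed in when it is done.

```bash
ls; mkdir -p pics
python3 - <<'E'
from bench import robot, snapshot, camera_info
import cv2, numpy as np
o=robot.get_obs(); print({k:np.round(v,3).tolist() for k,v in o.items()})
for n in ["scene","top","wrist"]:
    im=snapshot(n); cv2.imwrite(f"pics/{n}0.png",cv2.cvtColor(im,cv2.COLOR_RGB2BGR))
    c=camera_info(n); print(n,c["fx"],c["cx"],c["cy"],np.round(c["cam_to_world"],3).tolist())
E
```

```text
pics
{'time': 0.0, 'joint_positions': [-1.225, 0.088, 1.372, -0.0, 1.684, -0.103], 'qvel': [0.001, 0.001, -0.0, 0.001, 0.0, -0.001], 'joint_torque': [0.001, -34.017, -30.243, 0.072, 0.033, -0.0], 'tool_pos': [0.238, -0.495, 0.204], 'ee_rot': [-1.571, 0.002, -1.122], 'wrist_force': [0.469, 0.087, -0.586], 'wrist_torque': [0.033, 0.017, -0.019], 'width': 0.094}
scene 361.9703221715084 255.33910245242265 190.49130510760682 [[0.706, 0.483, -0.517, 1.039], [0.708, -0.47, 0.527, -0.413], [0.012, -0.739, -0.674, 0.734], [0.0, 0.0, 0.0, 1.0]]
top 352.7773442566299 254.94123907962236 190.96200687313285 [[-0.017, -0.986, 0.163, 0.453], [-1.0, 0.017, -0.001, 0.014], [-0.002, -0.163, -0.987, 1.045], [0.0, 0.0, 0.0, 1.0]]
wrist 271.09354646328 255.95276506738108 188.11227626489338 [[0.433, -0.877, -0.207, 0.299], [-0.901, -0.422, -0.099, -0.467], [-0.001, 0.23, -0.973, 0.385], [0.0, 0.0, 0.0, 1.0]]
```

View pics/scene0.png

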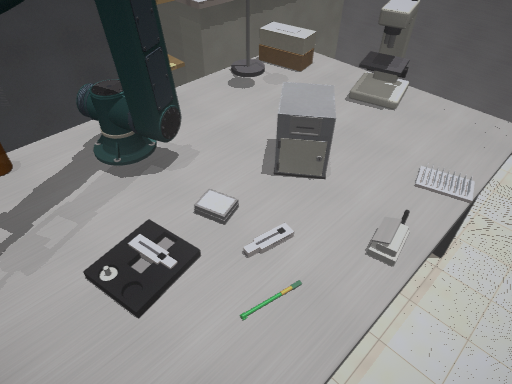

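View pics/top0.png

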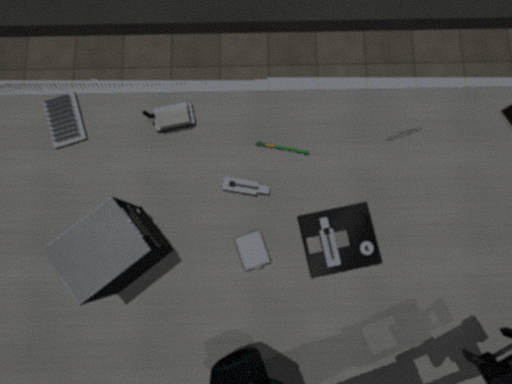

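View pics/wrist0.png

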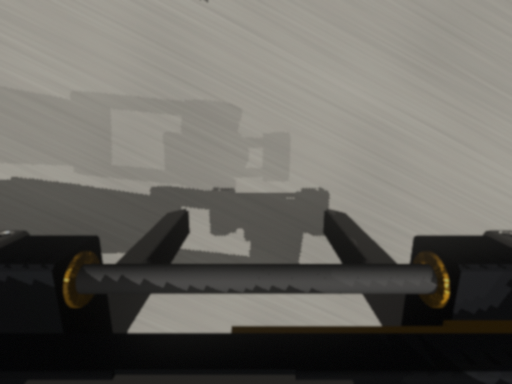

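The scene view shows the tray at (145,265), the fresh dispenser at (268,240), the slide box at (217,205), the safe at (305,130) and the brush at (270,300). I'll enlarge these areas for measuring.

```bash
cat > h.py <<'E'
import numpy as np, cv2
from bench import robot, snapshot, camera_info
def K(c): return np.array([[c["fx"],0,c["cx"]],[0,c["fy"],c["cy"]],[0,0,1]])
def back(c,uv,z):
    T=np.array(c["cam_to_world"]); d=T[:3,:3]@np.linalg.inv(K(c))@np.array([uv[0],uv[1],1.]); o=T[:3,3]
    return o+d*(z-o[2])/d[2]
def proj(c,P):
    T=np.array(c["cam_to_world"]); P=np.atleast_2d(P); q=(P-T[:3,3])@T[:3,:3]; q=q@K(c).T; return q[:,:2]/q[:,2:]
def crop(src,x0,y0,w,h,s,out):
    im=src if not isinstance(src,str) else cv2.imread(src)
    b=cv2.resize(im[y0:y0+h,x0:x0+w],None,fx=s,fy=s,interpolation=cv2.INTER_CUBIC)
    b=np.clip(b.astype(float)*1.3,0,255).astype(np.uint8)
    for i in range(0,w,10): cv2.putText(b,str(x0+i),(int((i+.5)*s),8),0,.3,(0,0,255)); cv2.line(b,(int((i+.5)*s),10),(int((i+.5)*s),16),(0,0,255))
    for i in range(0,h,10): cv2.putText(b,str(y0+i),(0,int((i+.5)*s)),0,.3,(0,0,255)); cv2.line(b,(20,int((i+.5)*s)),(26,int((i+.5)*s)),(0,0,255))
    cv2.imwrite(out,b)
E
python3 - <<'E'
from h import *
crop("pics/top0.png",290,195,100,90,6,"pics/a1.png")
crop("pics/top0.png",215,165,80,60,9,"pics/a2.png")
crop("pics/scene0.png",265,75,90,110,5.4,"pics/a3.png")
crop("pics/scene0.png",80,215,125,100,6,"pics/a4.png")
crop("pics/scene0.png",235,215,70,50,10,"pics/a5.png")
crop("pics/top0.png",40,190,150,120,5,"pics/a6.png")
E
```

```text
(no output)
```

View pics/a1.png

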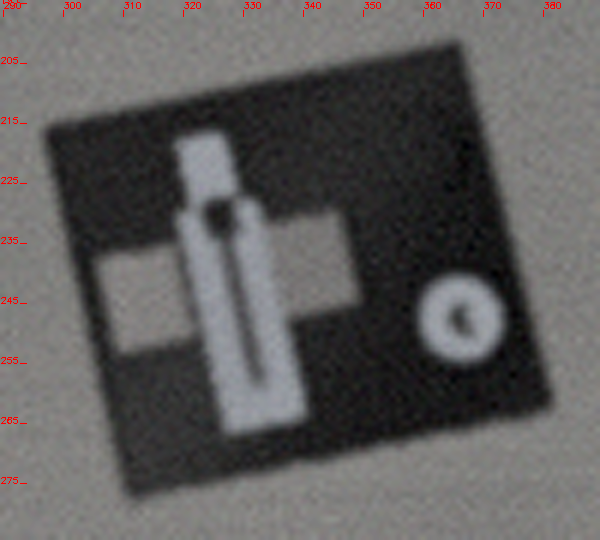

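View pics/a2.png

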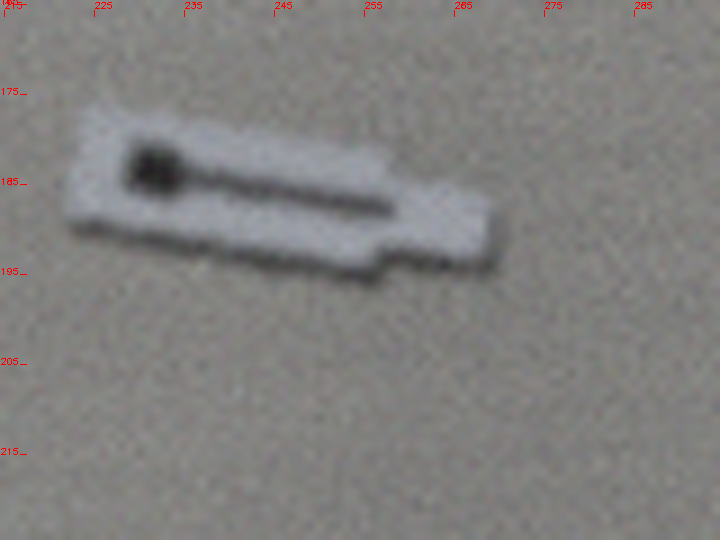

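View pics/a3.png

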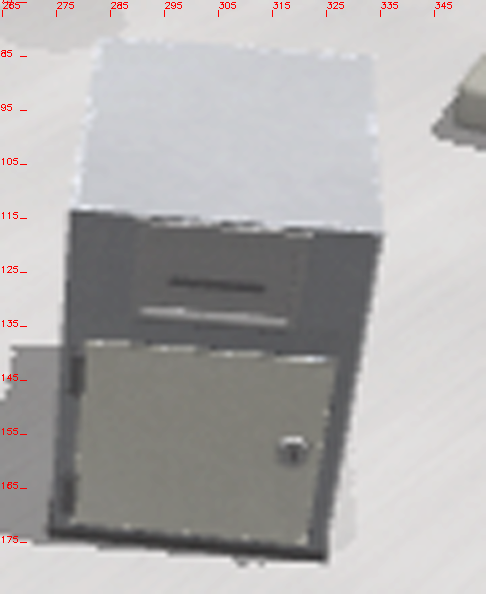

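View pics/a4.png

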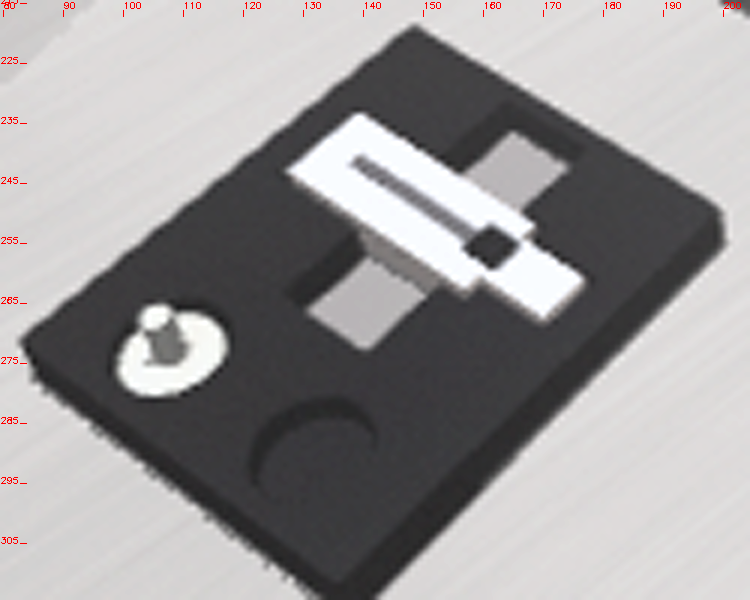

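View pics/a5.png

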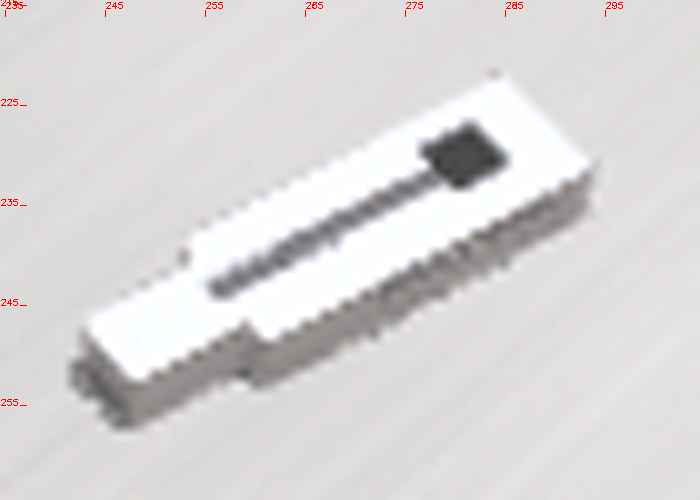

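View pics/a6.png

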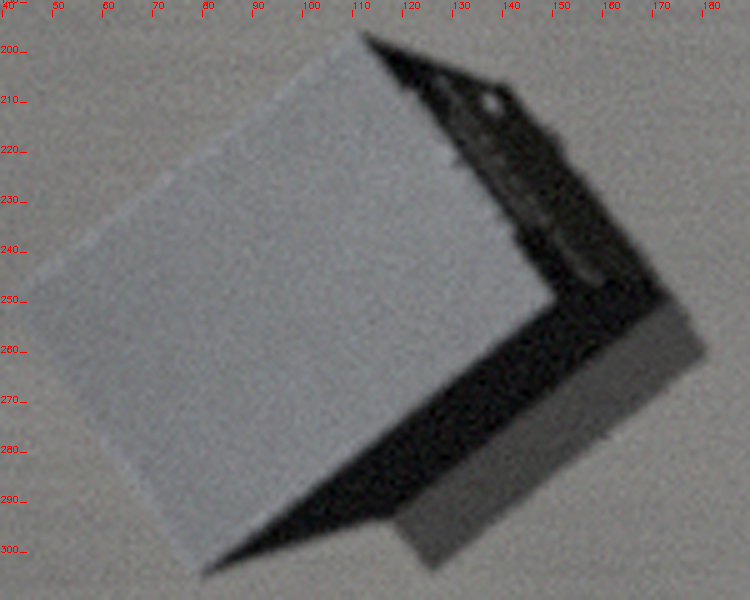

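```bash
cat >> h.py <<'E'
from scipy.optimize import least_squares
def fit(obs,x0):
    # obs: list of (cam,[ (u,v), (X,Y,Z) mm ])
    def f(p):
        r=[]
        for c,L in obs:
            P=np.array([l[1] for l in L],float)/1000; uv=np.array([l[0] for l in L])
            cs,sn=np.cos(p[2]),np.sin(p[2])
            W=np.c_[p[0]+cs*P[:,0]-sn*P[:,1],p[1]+sn*P[:,0]+cs*P[:,1],P[:,2]]
            r.append((proj(c,W)-uv).ravel())
        return np.concatenate(r)
    s=least_squares(f,x0,loss='soft_l1',f_scale=.7); return s.x,f(s.x).reshape(-1,2)
E
python3 - <<'E'
from h import *
T=camera_info("top");S=camera_info("scene")
np.set_printoptions(precision=2,suppress=True,linewidth=200)
def go(n,o,x0):
    for lab,oo in (("both",o),("A",o[:1]),("B",o[1:])):
        if oo:
            p,r=fit(oo,x0); print(n,lab,np.round(p[:2]*1000,1),"deg",np.degrees(p[2]),r.ravel() if lab=="both" else "")
go("tray",[(T,[((297,216.2),(90,70,26)),((366.2,201.5),(90,-135,26)),((381.2,262),(-90,-135,26)),((311.2,277.3),(-90,70,26))]),
 (S,[((148.7,219),(-90,70,26)),((83.2,271.7),(-90,-135,26)),((199.5,249.8),(90,70,26)),((135.7,313.7),(90,-135,26))])],[.3,-.2,.2])
sp=[((127.8,243.2),(-70,-20,28)),((139.5,233.3),(-70,20,28)),((168.3,252.5),(35,20,28)),((157.5,263.8),(35,-20,28)),((176.7,261.7),(70,12,28)),((170.3,268.2),(70,-12,28))]
# top: crop 6, off 290,195
t=lambda x,y:(290+x/6-.5,195+y/6-.5)
go("spent",[(S,sp),(T,[(t(175,143),(70,12,28)),(t(225,130),(70,-12,28)),(t(222,437),(-70,20,28)),(t(310,415),(-70,-20,28))])],[.3,-.2,.2])
t=lambda x,y:(215+x/9-.5,165+y/9-.5)
go("fresh",[(S,[((284.8,222.5),(-70,-20,22)),((293.8,231),(-70,20,22)),((253.5,238),(35,-20,22)),((259.5,249),(35,20,22)),((243,247),(70,-12,22)),((247.5,252.5),(70,12,22))]),
 (T,[(t(85,105),(-70,20,22)),(t(68,220),(-70,-20,22)),(t(385,150),(35,20,22)),(t(490,195),(70,12,22)),(t(485,253),(70,-12,22))])],[.5,0,-1.6])
go("safe",[(T,[((111.1,195.9),(-100,-80,218)),((150.9,249.1),(-100,80,218)),((80.1,304.5),(100,80,218)),((43.1,249.5),(100,-80,218))]),
 (S,[((277.5,113.4),(-100,80,218)),((335.2,118),(-100,-80,218)),((334,84.7),(100,-80,218)),((282.5,81.5),(100,80,218)),((273.8,173),(-100,80,0)),((324.7,178.2),(-100,-80,0))])],[.4,.4,2.5])
p=[back(T,u,.032) for u in ((240,237),(262,231),(270,264),(249,270))]; print("slidebox",np.array(p)*1000)
print("brush",back(T,(257,143),.01)*1000,back(T,(308,153),.01)*1000)
E
```

```text
tray both [ 475.3 -193.6] deg 10.472147738833456 [ 0.35 -2.07 -0.17 -1.33  0.66 -0.12  0.1  -0.67 -0.22 -0.73 -0.9  -0.64  0.28 -0.68 -0.11 -1.6 ]
tray A [ 472.4 -192.8] deg 10.655834513099286 
tray B [ 478.  -194.6] deg 10.37908654281002 
spent both [ 475.8 -194.2] deg 9.857690598906066 [-0.85 -0.48 -0.14 -0.5   0.52 -0.5  -0.89 -0.82  0.24 -0.64 -0.63 -0.32  0.33 -1.75  0.11 -1.15  0.51 -1.59 -0.34 -0.64]
spent A [ 477.7 -194.6] deg 9.870418583735123 
spent B [ 472.1 -193.6] deg 10.272158547685127 
fresh both [639.5  40.7] deg -100.37335020984817 [-0.46 -1.23 -0.02 -0.35 -1.65  0.21  1.39 -0.49 -0.95 -0.69 -0.13  0.19 -0.6  -1.24 -1.12 -0.9   1.04 -0.58  0.65 -1.06 -0.07  0.43]
fresh A [640.9  40.5] deg -100.9793654550827 
fresh B [637.3  40.7] deg -99.57107949439784 
safe both [461.  384.7] deg 128.02952391526438 [-0.06 -0.82  0.03 -0.98 -0.62  0.1  -2.71 -0.67 -0.69 -0.08  0.08 -0.36 -1.24 -0.26 -0.71 -0.44 -0.55  0.97 -0.59  0.23]
safe A [459.5 383.5] deg 128.01000897605755 
safe B [462.4 386.4] deg 127.49196367454927 
slidebox [[488.05  58.11  32.  ]
 [503.97  -4.94  32.  ]
 [411.18 -25.55  32.  ]
 [395.69  33.79  32.  ]]
brush [771.72   4.38  10.  ] [ 737.58 -149.44   10.  ]
```

```bash
cat >> h.py <<'E'
import json,sys
def to(cur,tgt):
    """cur,tgt: (x,y,z mm, yaw deg). prints slide/roll"""
    a=np.radians(cur[3]); d=np.array(tgt[:3])-np.array(cur[:3])
    s=[np.cos(a)*d[0]+np.sin(a)*d[1], -d[2], -np.sin(a)*d[0]+np.cos(a)*d[1]]
    print("slide",np.round(s,1).tolist(),"roll",round(cur[3]-tgt[3],1),"rows",round(np.linalg.norm(d)/41.7+.5,1), round(abs(cur[3]-tgt[3])/7.16,1))
def st():
    o=robot.get_obs(); print("t",round(float(o["time"]),2),"tcp",np.round(np.array(o["tool_pos"])*1000,1),"rpy",np.round(np.degrees(o["ee_rot"]),2),"F",np.round(o["wrist_force"],1),"w",round(float(o["width"])*1000,1)); return o
E
python3 -c "
from h import *
to((239,-496,206,-64.28),(476,-194.2,150,-79.7))"
```

```text
slide [-169.0, 56.0, 344.5] roll 15.4 rows 9.8 2.2
```

```bash
python3 -m creep '[{"slide":[-169,56,344.5],"roll":15.4,"grip":0.3},{"slide":[-169,56,344.5],"roll":15.4,"grip":0.3},{"slide":[-169,56,344.5],"roll":15.4,"grip":0.3},{"slide":[-169,56,344.5],"roll":15.4,"grip":0.3},{"slide":[-169,56,344.5],"roll":15.4,"grip":0.3},{"slide":[-169,56,344.5],"roll":15.4,"grip":0.3},{"slide":[-169,56,344.5],"roll":15.4,"grip":0.3},{"slide":[-169,56,344.5],"roll":15.4,"grip":0.3},{"slide":[-169,56,344.5],"roll":15.4,"grip":0.3},{"slide":[-169,56,344.5],"roll":15.4,"grip":0.3},{"slide":[-169,56,344.5],"roll":15.4,"grip":0.3},{"slide":[-169,56,344.5],"roll":15.4,"grip":0.3},{"slide":[-169,56,344.5],"roll":15.4,"grip":0.3}]'
python3 - <<'E'
from h import *
st(); c=camera_info("wrist"); im=snapshot("wrist"); cv2.imwrite("pics/w1.png",im[...,::-1]); crop(im[...,::-1].copy(),0,0,512,384,1.5,"pics/w1c.png")
json.dump({k:np.array(v).tolist() for k,v in c.items()},open("pics/w1.json","w"))
st()
E
```

```text
time: 1.23
tool_pos: [0.4752, -0.1945, 0.1494]
ee_rot: [-1.572, -0.001, -1.391]
wrist_force: [0.2, 0.2, -0.1]
width: 0.066
t 1.23 tcp [ 475.2 -194.5  149.4] rpy [-9.004e+01 -3.000e-02 -7.971e+01] F [ 0.2  0.2 -0.1] w 66.0
t 1.28 tcp [ 475.1 -194.9  149.6] rpy [-9.002e+01 -4.000e-02 -7.977e+01] F [ 0.3 -0.8 -0.4] w 65.8
```

View pics/w1c.png

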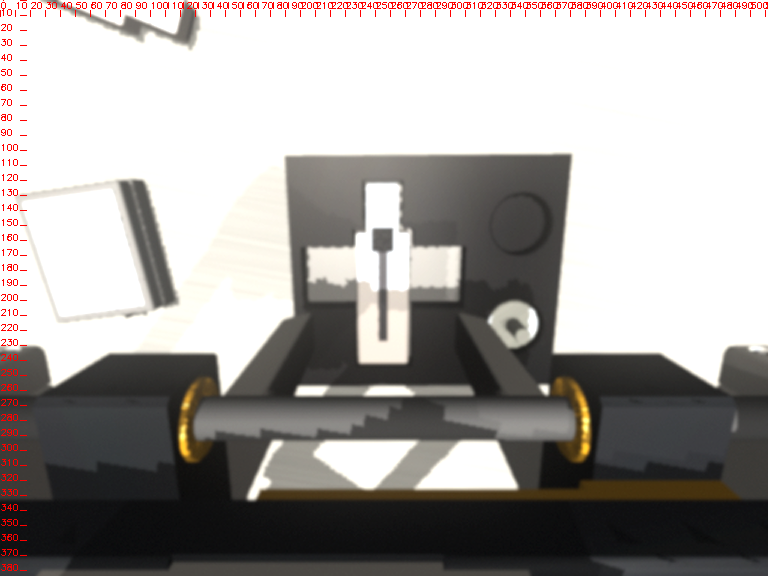

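Run:
```python
from h import *
np.set_printoptions(precision=2,suppress=True,linewidth=200)
c=json.load(open("pics/w1.json"))
g=lambda x,y:(x/1.5-.3,y/1.5-.3)
p,r=fit([(c,[(g(366,182),(70,12,28)),(g(403,182),(70,-12,28)),(g(356,232),(35,20,28)),(g(411,231),(35,-20,28)),(g(358,363),(-70,20,28)),(g(408,363),(-70,-20,28))])],[.476,-.194,.18]);print("spent",p[:2]*1000,np.degrees(p[2]));print(r.ravel())
p,r=fit([(c,[(g(286,157),(90,70,26)),(g(571,154),(90,-135,26)),(g(307,247),(24,62,26)),(g(461,246),(24,-62,26)),(g(461,301),(-24,-62,26))])],[.476,-.194,.18]);print("tray",p[:2]*1000,np.degrees(p[2]));print(r.ravel())
to((476,-194.2,150,-79.7),(476,-194.2,9,-79.7))
```

```text
spent [ 475.2 -194.6] 10.021936208000612
[ 0.71  0.21 -1.73  0.3   0.34 -0.66 -0.27  0.15  0.03 -0.17  0.07 -0.06]
tray [ 474.22 -194.34] 10.5826191564977
[-1.38 -1.04  0.09 -0.15 -4.61  0.14  2.77  0.17  1.13  4.36]
slide [0.0, 141.0, 0.0] roll 0.0 rows 3.9 0.0
```

```bash
python3 -m creep '[{"slide":[0,40,0],"roll":0,"grip":0.3},{"slide":[0,80,0],"roll":0,"grip":0.3},{"slide":[0,115,0],"roll":0,"grip":0.3},{"slide":[0,132,0],"roll":0,"grip":0.3},{"slide":[0,140,0],"roll":0,"grip":0.3},{"slide":[0,140,0],"roll":0,"grip":0.3},{"slide":[0,140,0],"roll":0,"grip":1},{"slide":[0,140,0],"roll":0,"grip":1},{"slide":[0,140,0],"roll":0,"grip":1},{"slide":[0,140,0],"roll":0,"grip":1},{"slide":[0,140,0],"roll":0,"grip":1},{"slide":[0,140,0],"roll":0,"grip":1},{"slide":[0,140,0],"roll":0,"grip":1}]'
```

```text
time: 2.37
tool_pos: [0.4764, -0.1939, 0.0106]
ee_rot: [-1.569, -0.001, -1.391]
wrist_force: [0.4, 1.7, 5.0]
width: 0.0393
```

```bash
python3 -m creep '[{"slide":[0,-10,0],"roll":0,"grip":1},{"slide":[0,-30,0],"roll":0,"grip":1},{"slide":[0,-60,0],"roll":0,"grip":1},{"slide":[0,-95,0],"roll":0,"grip":1},{"slide":[0,-110,0],"roll":0,"grip":1},{"slide":[0,-110,0],"roll":0,"grip":1}]'
python3 - <<'E'
from h import *
st(); cv2.imwrite("pics/w2.png",snapshot("wrist")[...,::-1])
to((476,-194.2,120,-79.7),(550,155,120,0))
E
```

```text
time: 2.87
tool_pos: [0.4782, -0.1953, 0.1245]
ee_rot: [-1.564, -0.006, -1.391]
wrist_force: [0.5, -0.6, -1.7]
width: 0.0399
t 2.87 tcp [ 478.2 -195.3  124.5] rpy [-89.59  -0.36 -79.68] F [ 0.5 -0.6 -1.7] w 39.9
slide [-330.3, -0.0, 135.2] roll -79.7 rows 9.1 11.1
```

View pics/w2.png

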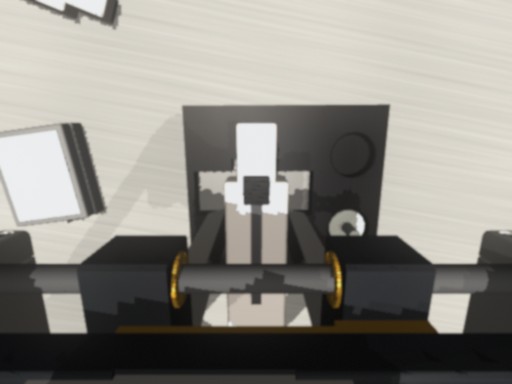

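```bash
python3 -m creep '[{"slide":[-330,0,135],"roll":-79.7,"grip":1},{"slide":[-330,0,135],"roll":-79.7,"grip":1},{"slide":[-330,0,135],"roll":-79.7,"grip":1},{"slide":[-330,0,135],"roll":-79.7,"grip":1},{"slide":[-330,0,135],"roll":-79.7,"grip":1},{"slide":[-330,0,135],"roll":-79.7,"grip":1},{"slide":[-330,0,135],"roll":-79.7,"grip":1},{"slide":[-330,0,135],"roll":-79.7,"grip":1},{"slide":[-330,0,135],"roll":-79.7,"grip":1},{"slide":[-330,0,135],"roll":-79.7,"grip":1},{"slide":[-330,0,135],"roll":-79.7,"grip":1},{"slide":[-330,0,135],"roll":-79.7,"grip":1},{"slide":[-330,0,135],"roll":-79.7,"grip":1},{"slide":[-330,0,135],"roll":-79.7,"grip":1}]'
python3 - <<'E'
from h import *
st(); cv2.imwrite("pics/w3.png",snapshot("wrist")[...,::-1])
st()
E
```

```text
time: 4.08
tool_pos: [0.5485, 0.1545, 0.1177]
ee_rot: [-1.572, 0.003, -0.003]
wrist_force: [1.0, -0.0, -1.9]
width: 0.0396
t 4.08 tcp [548.5 154.5 117.7] rpy [-90.04   0.17  -0.16] F [ 1.  -0.  -1.9] w 39.6
t 4.13 tcp [548.8 154.5 118.3] rpy [-90.03   0.11  -0.14] F [-0.3  0.  -2.8] w 39.7
```

View pics/w3.png

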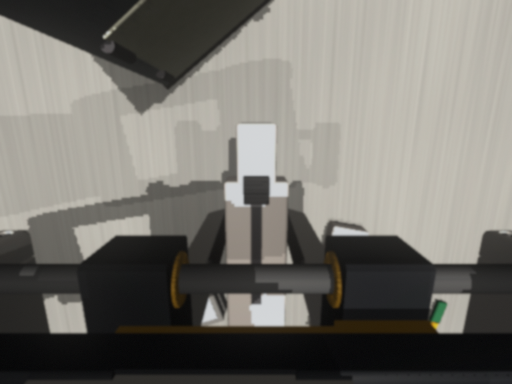

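```bash
python3 -m creep '[{"slide":[0,40,0],"roll":0,"grip":1},{"slide":[0,80,0],"roll":0,"grip":1},{"slide":[0,102,0],"roll":0,"grip":1},{"slide":[0,110,0],"roll":0,"grip":1},{"slide":[0,114,0],"roll":0,"grip":1},{"slide":[0,115.5,0],"roll":0,"grip":1},{"slide":[0,115.5,0],"roll":0,"grip":1},{"slide":[0,115.5,0],"roll":0,"grip":1}]'
python3 -m creep '[{"slide":[0,0,0],"roll":0,"grip":0.8},{"slide":[0,0,0],"roll":0,"grip":0.3},{"slide":[0,0,0],"roll":0,"grip":0.3},{"slide":[0,0,0],"roll":0,"grip":0.3},{"slide":[0,0,0],"roll":0,"grip":0.3}]'
```

```text
time: 4.8
tool_pos: [0.5509, 0.1551, 0.0054]
ee_rot: [-1.57, -0.003, -0.001]
wrist_force: [0.1, -0.2, -2.3]
width: 0.0402
time: 5.22
tool_pos: [0.5499, 0.1551, 0.0045]
ee_rot: [-1.571, -0.001, 0.0]
wrist_force: [0.1, 0.6, -1.0]
width: 0.0628
```

```bash
python3 -m creep '[{"slide":[0,-15,0],"roll":0,"grip":0.3},{"slide":[0,-45,0],"roll":0,"grip":0.3},{"slide":[0,-85,0],"roll":0,"grip":0.3},{"slide":[0,-120,-25],"roll":0,"grip":0.3},{"slide":[0,-130,-60],"roll":0,"grip":0.3},{"slide":[0,-130,-60],"roll":0,"grip":0.3},{"slide":[0,-130,-60],"roll":0,"grip":0.3}]'
python3 - <<'E'
from h import *
st(); c=camera_info("wrist"); im=snapshot("wrist")[...,::-1].copy(); crop(im,100,50,312,234,2.5,"pics/w4.png")
json.dump({k:np.array(v).tolist() for k,v in c.items()},open("pics/w4.json","w"))
crop(snapshot("top")[...,::-1].copy(),130,110,170,120,4.5,"pics/t4.png")
E
```

```text
time: 5.8
tool_pos: [0.5504, 0.0939, 0.1356]
ee_rot: [-1.57, -0.003, -0.003]
wrist_force: [-1.3, 0.4, -0.0]
width: 0.0657
t 5.8 tcp [550.4  93.9 135.6] rpy [-89.98  -0.19  -0.15] F [-1.3  0.4 -0. ] w 65.7
```

View pics/w4.png

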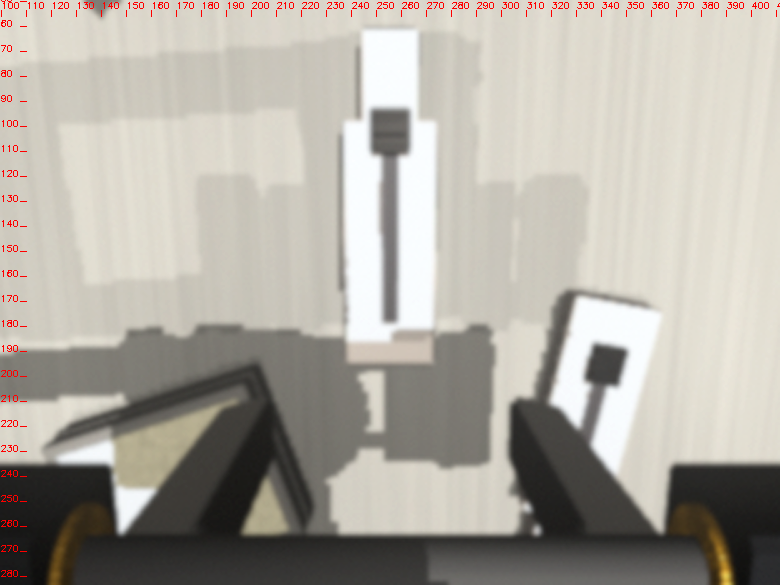

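View pics/t4.png

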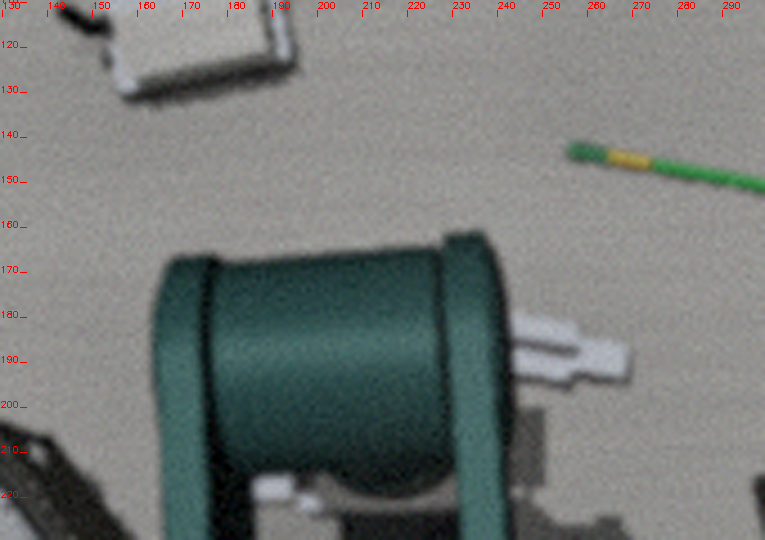

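Run:
```python
from h import *
np.set_printoptions(precision=2,suppress=True,linewidth=200)
c=json.load(open("pics/w4.json"))
g=lambda x,y:(100+x/2.5-.3,50+y/2.5-.3)
p,r=fit([(c,[(g(362,29),(70,12,22)),(g(418,30),(70,-12,22)),(g(344,121),(35,20,22)),(g(436,121),(35,-20,22)),(g(347,362),(-70,20,22)),(g(433,362),(-70,-20,22))])],[.55,.155,1.57]);print("spent",p[:2]*1000,np.degrees(p[2]));print(r.ravel())
for u in ((575,298),(660,313)): print(back(c,g(*u),.022)*1000)
```

```text
spent [551.63 150.89] 89.78563808031593
[-0.74 -0.13  0.8  -0.5  -0.97 -0.28  0.99 -0.24 -0.67  1.67  0.61  1.66]
[632.59 111.49  22.  ]
[670.49 104.67  22.  ]
```

```bash
python3 -m creep '[{"slide":[1,40,-3],"roll":0,"grip":0.3},{"slide":[1,80,-3],"roll":0,"grip":0.3},{"slide":[1,110,-3],"roll":0,"grip":0.3},{"slide":[1,125,-3],"roll":0,"grip":0.3},{"slide":[1,130,-3],"roll":0,"grip":0.3},{"slide":[1,130,-3],"roll":0,"grip":0.3},{"slide":[1,130,-3],"roll":0,"grip":1},{"slide":[1,130,-3],"roll":0,"grip":1},{"slide":[1,130,-3],"roll":0,"grip":1},{"slide":[1,130,-3],"roll":0,"grip":1},{"slide":[1,130,-3],"roll":0,"grip":1},{"slide":[1,130,-3],"roll":0,"grip":1},{"slide":[1,130,-3],"roll":0,"grip":1}]'
python3 -m creep '[{"slide":[0,-8,0],"roll":0,"grip":1},{"slide":[0,-25,0],"roll":0,"grip":1},{"slide":[0,-50,0],"roll":0,"grip":1},{"slide":[0,-80,0],"roll":0,"grip":1},{"slide":[0,-110,0],"roll":0,"grip":1},{"slide":[0,-140,0],"roll":0,"grip":1},{"slide":[0,-170,0],"roll":0,"grip":1},{"slide":[0,-180,0],"roll":0,"grip":1},{"slide":[0,-180,0],"roll":0,"grip":1},{"slide":[0,-180,0],"roll":0,"grip":1}]'
python3 - <<'E'
from h import *
st(); c=camera_info("wrist"); im=snapshot("wrist")[...,::-1].copy(); crop(im,0,0,512,384,1.5,"pics/w5.png")
json.dump({k:np.array(v).tolist() for k,v in c.items()},open("pics/w5.json","w"))
crop(snapshot("scene")[...,::-1].copy(),220,80,150,120,5,"pics/s5.png")
E
```

```text
time: 6.98
tool_pos: [0.5505, 0.0922, 0.004]
ee_rot: [-1.57, -0.0, 0.0]
wrist_force: [0.6, 0.8, -0.7]
width: 0.0396
time: 7.82
tool_pos: [0.5502, 0.0918, 0.1833]
ee_rot: [-1.571, 0.001, 0.0]
wrist_force: [-0.3, 0.3, -1.8]
width: 0.0394
t 7.82 tcp [550.2  91.8 183.3] rpy [-9.002e+01  3.000e-02  1.000e-02] F [-0.3  0.3 -1.8] w 39.4
```

View pics/w5.png

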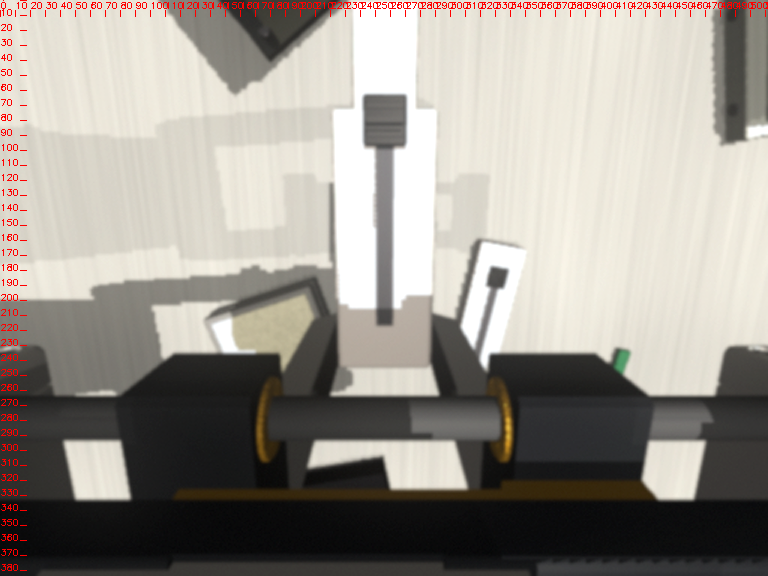

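View pics/s5.png

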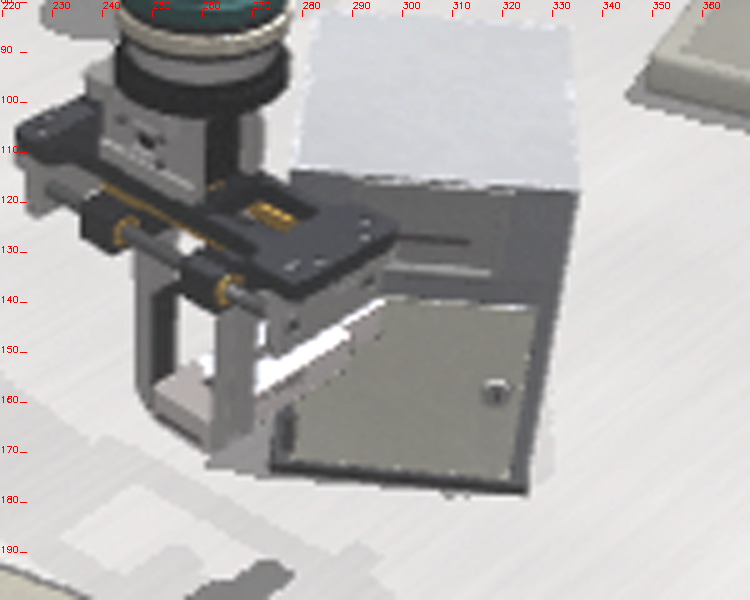

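Run:
```python
from h import *
np.set_printoptions(precision=2,suppress=True,linewidth=200)
c=json.load(open("pics/w5.json"))
g=lambda x,y:(x/1.5-.3,y/1.5-.3)
ob=np.array([[35,20,22],[35,-20,22],[-70,20,22],[-70,-20,22],[35,12,22],[35,-12,22]],float)
im=np.array([g(333,108),g(437,108),g(338,367),g(432,367),g(353,108),g(417,108)])
ok,rv,tv=cv2.solvePnP(ob,im,K(c),None); R=cv2.Rodrigues(rv)[0]; T=np.array(c["cam_to_world"])
W=T[:3,:3]@R; print(W, T[:3,:3]@tv.ravel()+T[:3,3]*1000)
slot=np.array([461,384.7])+100*np.array([.616,-.788]); print(slot)
u=np.array([np.cos(np.radians(128)),np.sin(np.radians(128))])
# rear overlap: grip is 10-11 from rear; tip 129 ahead of TCP
for d in (160,18):
    p=slot-u*d; print(d,p)
    to((551,92,184.5,0),(p[0],p[1],182,38))
```

```text
[[ 0.   -1.    0.  ]
 [ 1.    0.    0.05]
 [-0.05  0.    1.  ]] [551.42 150.75 176.06]
[522.6 305.9]
160 [621.11 179.82]
slide [70.1, 2.5, 87.8] roll -38 rows 3.2 5.3
18 [533.68 291.72]
slide [-17.3, 2.5, 199.7] roll -38 rows 5.3 5.3
```

```bash
python3 -m creep '[{"slide":[35,0,30],"roll":-7,"grip":1},{"slide":[70,0,60],"roll":-14,"grip":1},{"slide":[72,0,80],"roll":-21,"grip":1},{"slide":[72,0,86],"roll":-28,"grip":1},{"slide":[72,0,86],"roll":-35,"grip":1},{"slide":[72,0,86],"roll":-38,"grip":1},{"slide":[72,0,86],"roll":-38,"grip":1},{"slide":[72,0,86],"roll":-38,"grip":1}]'
python3 - <<'E'
from h import *
st(); c=camera_info("wrist"); im=snapshot("wrist")[...,::-1].copy(); crop(im,0,0,512,384,1.5,"pics/w6.png")
json.dump({k:np.array(v).tolist() for k,v in c.items()},open("pics/w6.json","w"))
crop(snapshot("scene")[...,::-1].copy(),220,80,150,120,5,"pics/s6.png")
st()
E
```

```text
time: 8.58
tool_pos: [0.6215, 0.1779, 0.1812]
ee_rot: [-1.569, 0.004, 0.662]
wrist_force: [0.5, -0.1, -2.3]
width: 0.0398
t 8.58 tcp [621.5 177.9 181.2] rpy [-89.89   0.23  37.93] F [ 0.5 -0.1 -2.3] w 39.8
t 8.68 tcp [621.9 177.8 182.4] rpy [-89.94   0.13  37.93] F [-0.5  0.7 -1.3] w 40.0
```

View pics/w6.png

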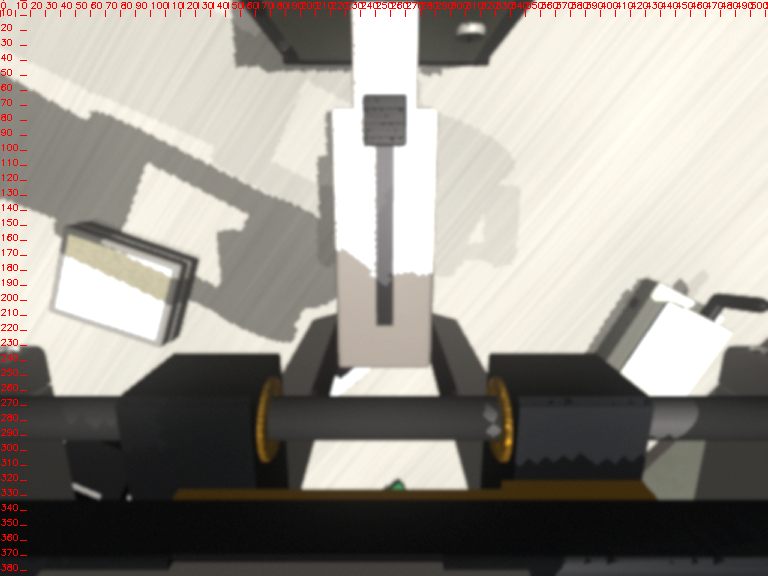

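View pics/s6.png

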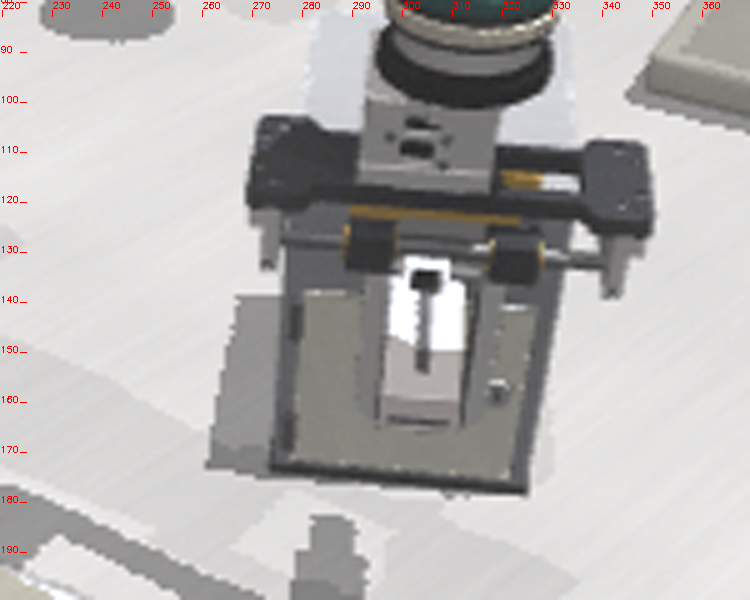

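Run:
```python
from h import *
c=json.load(open("pics/w6.json"))
g=lambda x,y:(x/1.5-.3,y/1.5-.3)
a=back(c,g(285,65),0)*1000;b=back(c,g(488,66),0)*1000
print(a,b,np.linalg.norm(a-b),np.degrees(np.arctan2(*(a-b)[1::-1]))+0); m=(a+b)/2; print(m)
u=np.array([np.cos(np.radians(128)),np.sin(np.radians(128))])
for s in (np.array([522.6,305.9]),m[:2]):
  p=s-u*18; to((623,178,184.5,38),(p[0],p[1],184.5,38))
```

```text
[458.3465862  255.54009578   0.        ] [588.87795644 355.95942204   0.        ] 164.6890394177593 -142.42849049140804
[523.61227132 305.74975891   0.        ]
slide [-0.4, -0.0, 144.6] roll 0 rows 4.0 0.0
slide [0.3, -0.0, 143.9] roll 0 rows 3.9 0.0
```

```bash
python3 -m creep '[{"slide":[0,0,20],"roll":0,"grip":1},{"slide":[0,0,32],"roll":0,"grip":1},{"slide":[0,0,44],"roll":0,"grip":1},{"slide":[0,0,56],"roll":0,"grip":1},{"slide":[0,0,68],"roll":0,"grip":1},{"slide":[0,0,80],"roll":0,"grip":1},{"slide":[0,0,90],"roll":0,"grip":1},{"slide":[0,0,90],"roll":0,"grip":1}]'
python3 - <<'E'
from h import *
st(); im=snapshot("wrist")[...,::-1].copy(); crop(im,0,0,512,384,1.5,"pics/w7.png")
crop(snapshot("scene")[...,::-1].copy(),220,60,150,120,5,"pics/s7.png")
E
```

```text
time: 9.35
tool_pos: [0.5652, 0.2513, 0.1839]
ee_rot: [-1.569, 0.0, 0.666]
wrist_force: [0.1, 0.4, -4.1]
width: 0.0399
t 9.35 tcp [565.2 251.3 183.9] rpy [-8.989e+01  2.000e-02  3.818e+01] F [ 0.1  0.4 -4.1] w 39.9
```

View pics/w7.png

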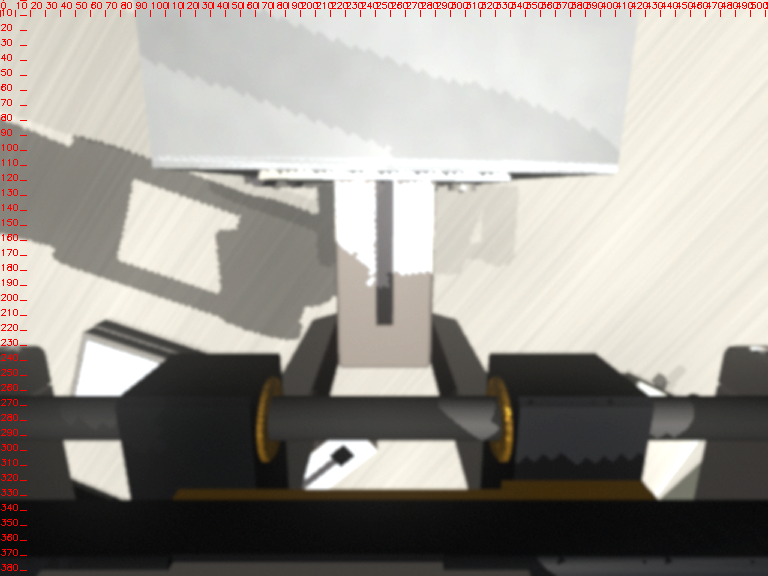

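View pics/s7.png

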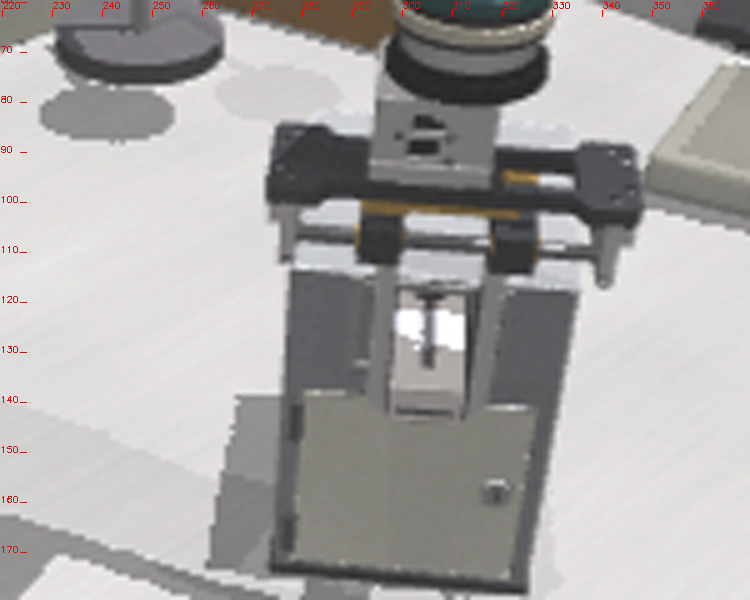

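```bash
python3 -m creep '[{"slide":[0,0,12],"roll":0,"grip":1},{"slide":[0,0,24],"roll":0,"grip":1},{"slide":[0,0,34],"roll":0,"grip":1},{"slide":[0,0,42],"roll":0,"grip":1},{"slide":[0,0,48],"roll":0,"grip":1},{"slide":[0,0,52],"roll":0,"grip":1},{"slide":[0,0,53],"roll":0,"grip":1},{"slide":[0,0,53],"roll":0,"grip":1}]'
python3 - <<'E'
from h import *
st(); im=snapshot("wrist")[...,::-1].copy(); crop(im,0,0,512,384,1.5,"pics/w8.png")
crop(snapshot("scene")[...,::-1].copy(),220,60,150,120,5,"pics/s8.png")
E
```

```text
time: 10.12
tool_pos: [0.534, 0.2913, 0.1842]
ee_rot: [-1.57, -0.0, 0.664]
wrist_force: [-0.9, -0.5, -4.0]
width: 0.04
t 10.12 tcp [534.  291.3 184.2] rpy [-8.997e+01 -2.000e-02  3.806e+01] F [-0.9 -0.5 -4. ] w 40.0
```

View pics/w8.png

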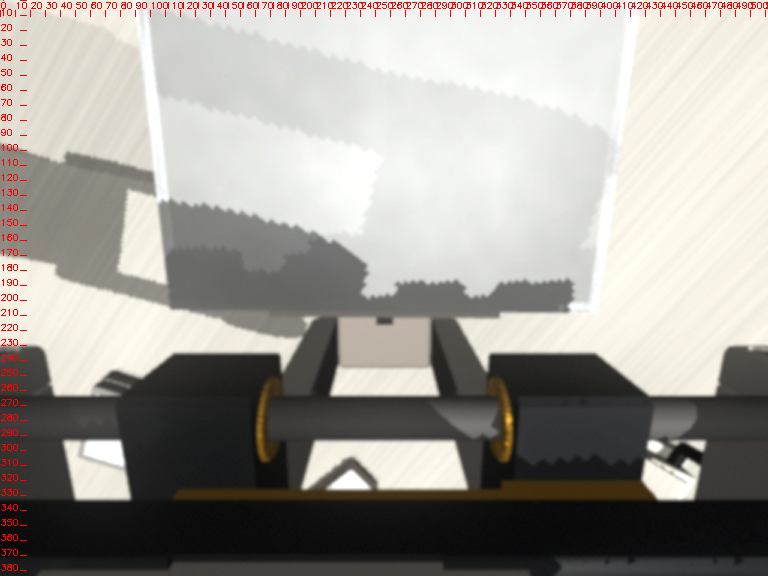

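View pics/s8.png

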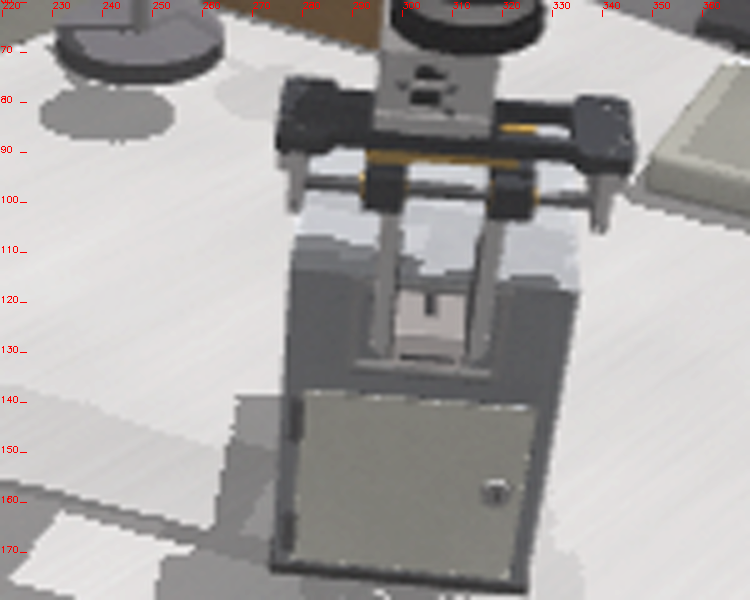

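```bash
python3 -m creep '[{"slide":[0,8,0],"roll":0,"grip":1},{"slide":[0,8,0],"roll":0,"grip":0.3},{"slide":[0,8,0],"roll":0,"grip":0.1},{"slide":[0,8,0],"roll":0,"grip":0.1},{"slide":[0,8,0],"roll":0,"grip":0.1},{"slide":[0,8,0],"roll":0,"grip":0.1},{"slide":[0,8,0],"roll":0,"grip":0.1}]'
python3 - <<'E'
from h import *
st(); im=snapshot("wrist")[...,::-1].copy(); crop(im,0,0,512,384,1.5,"pics/w9.png")
crop(snapshot("scene")[...,::-1].copy(),220,60,150,120,5,"pics/s9.png")
E
```

```text
time: 10.8
tool_pos: [0.5346, 0.2908, 0.1765]
ee_rot: [-1.571, -0.001, 0.663]
wrist_force: [-0.2, 0.0, -1.0]
width: 0.0762
t 10.8 tcp [534.6 290.8 176.5] rpy [-9.001e+01 -5.000e-02  3.801e+01] F [-0.2  0.  -1. ] w 76.2
```

View pics/w9.png

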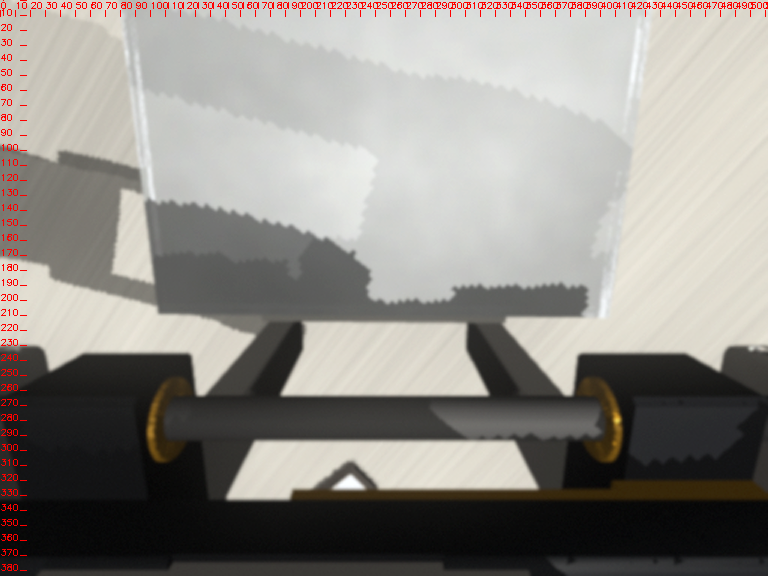

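View pics/s9.png

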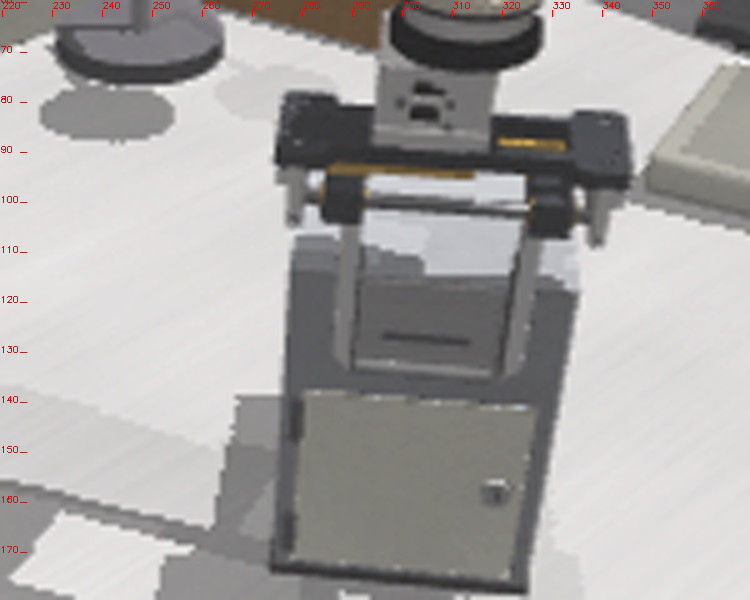

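```bash
python3 -c "
from h import *
to((535,290.7,176.5,38),(640,40.5,150,-10.5))"
```

```text
slide [-71.3, 26.5, -261.8] roll 48.5 rows 7.0 6.8
```

```bash
python3 -m creep '[{"slide":[0,0,-35],"roll":0,"grip":0.1},{"slide":[-15,0,-75],"roll":7,"grip":0.3},{"slide":[-71,26.5,-262],"roll":48.5,"grip":0.3},{"slide":[-71,26.5,-262],"roll":48.5,"grip":0.3},{"slide":[-71,26.5,-262],"roll":48.5,"grip":0.3},{"slide":[-71,26.5,-262],"roll":48.5,"grip":0.3},{"slide":[-71,26.5,-262],"roll":48.5,"grip":0.3},{"slide":[-71,26.5,-262],"roll":48.5,"grip":0.3},{"slide":[-71,26.5,-262],"roll":48.5,"grip":0.3},{"slide":[-71,26.5,-262],"roll":48.5,"grip":0.3},{"slide":[-71,26.5,-262],"roll":48.5,"grip":0.3}]'
python3 - <<'E'
from h import *
st(); c=camera_info("wrist"); im=snapshot("wrist")[...,::-1].copy(); crop(im,100,50,312,234,2.5,"pics/w10.png")
json.dump({k:np.array(v).tolist() for k,v in c.items()},open("pics/w10.json","w")); st()
crop(snapshot("scene")[...,::-1].copy(),220,60,150,120,5,"pics/s10.png")
E
```

```text
time: 11.82
tool_pos: [0.6397, 0.0415, 0.1499]
ee_rot: [-1.57, -0.0, -0.18]
wrist_force: [0.6, 0.2, 0.4]
width: 0.0658
t 11.82 tcp [639.7  41.5 149.9] rpy [-8.998e+01 -3.000e-02 -1.030e+01] F [0.6 0.2 0.4] w 65.8
t 11.87 tcp [639.7  41.7 150. ] rpy [-8.998e+01 -4.000e-02 -1.029e+01] F [ 0.3 -0.7 -0.3] w 65.4
```

View pics/w10.png

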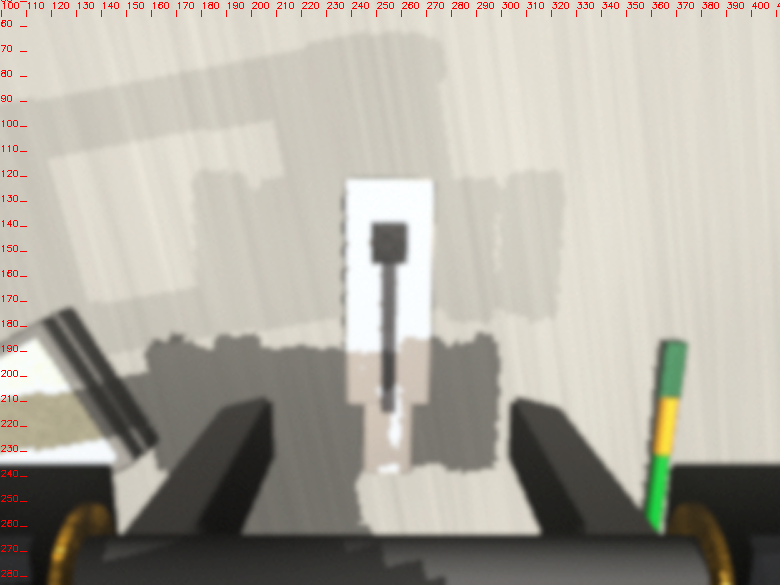

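View pics/s10.png

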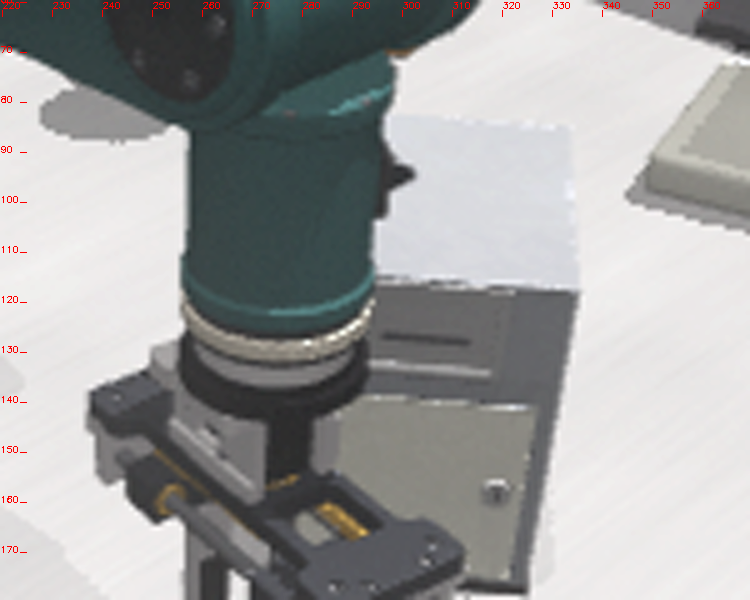

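Run:
```python
from h import *
np.set_printoptions(precision=2,suppress=True,linewidth=200)
c=json.load(open("pics/w10.json"))
g=lambda x,y:(100+x/2.5-.3,50+y/2.5-.3)
p,r=fit([(c,[(g(345,180),(-70,-20,22)),(g(433,180),(-70,20,22)),(g(347,403),(35,-20,22)),(g(430,403),(35,20,22)),(g(365,473),(70,-12,22)),(g(411,473),(70,12,22))])],[.64,.04,-1.75]);print("fresh",p[:2]*1000,np.degrees(p[2]));print(r.ravel())
to((640,40.5,150,-10.5),(p[0]*1000,p[1]*1000,4,-10.5))
```

```text
fresh [639.74  40.7 ] -100.52185580819207
[-0.53 -0.86  0.55 -0.73 -0.23  0.74  0.14  0.84 -0.54  0.08  0.71  0.14]
slide [-0.3, 146.0, 0.1] roll 0.0 rows 4.0 0.0
```

```bash
python3 -m creep '[{"slide":[0,40,0],"roll":0,"grip":0.3},{"slide":[0,80,0],"roll":0,"grip":0.3},{"slide":[0,120,0],"roll":0,"grip":0.3},{"slide":[0,138,0],"roll":0,"grip":0.3},{"slide":[0,146,0],"roll":0,"grip":0.3},{"slide":[0,146,0],"roll":0,"grip":0.3},{"slide":[0,146,0],"roll":0,"grip":0.3},{"slide":[0,146,0],"roll":0,"grip":1},{"slide":[0,146,0],"roll":0,"grip":1},{"slide":[0,146,0],"roll":0,"grip":1},{"slide":[0,146,0],"roll":0,"grip":1},{"slide":[0,146,0],"roll":0,"grip":1},{"slide":[0,146,0],"roll":0,"grip":1},{"slide":[0,146,0],"roll":0,"grip":1}]'
python3 -m creep '[{"slide":[0,-10,0],"roll":0,"grip":1},{"slide":[0,-30,0],"roll":0,"grip":1},{"slide":[0,-60,0],"roll":0,"grip":1},{"slide":[0,-90,0],"roll":0,"grip":1},{"slide":[0,-116,0],"roll":0,"grip":1},{"slide":[0,-116,0],"roll":0,"grip":1},{"slide":[0,-116,0],"roll":0,"grip":1}]'
python3 - <<'E'
from h import *
to((640,40.5,120,-10.5),(475.5,-194.4,120,100.3))
st(); c=camera_info("wrist"); im=snapshot("wrist")[...,::-1].copy(); crop(im,100,50,312,234,2.5,"pics/w11.png")
json.dump({k:np.array(v).tolist() for k,v in c.items()},open("pics/w11.json","w")); st()
E
```

```text
time: 13.08
tool_pos: [0.6397, 0.0407, 0.004]
ee_rot: [-1.571, -0.0, -0.183]
wrist_force: [-1.7, 0.4, 3.4]
width: 0.0398
time: 13.67
tool_pos: [0.6411, 0.0404, 0.1214]
ee_rot: [-1.57, -0.005, -0.183]
wrist_force: [-0.1, 0.1, -2.8]
width: 0.0401
slide [-118.9, -0.0, -260.9] roll -110.8 rows 7.4 15.5
t 13.67 tcp [641.1  40.4 121.4] rpy [-89.97  -0.26 -10.49] F [-0.1  0.1 -2.8] w 40.1
t 13.72 tcp [639.5  40.4 118.7] rpy [-9.002e+01  2.000e-02 -1.049e+01] F [-1.   0.5 -2.9] w 39.8
```

View pics/w11.png

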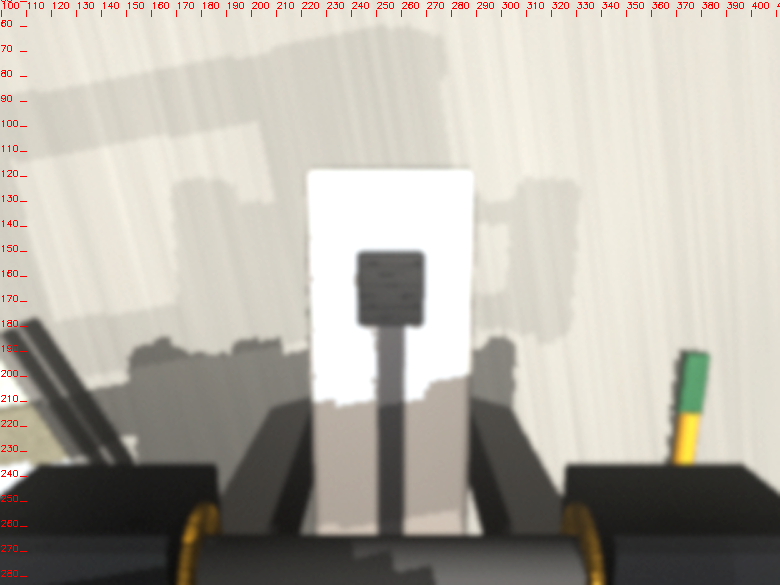

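Run:
```python
from h import *
c=json.load(open("pics/w11.json")); g=lambda x,y:(100+x/2.5-.3,50+y/2.5-.3)
a=np.radians(-10.5)
for u in ((308,170),(473,170)):
    p=back(c,g(*u),.137)*1000-np.array([640,40.5,0]); print("toolx",np.cos(a)*p[0]+np.sin(a)*p[1],"toolz",-np.sin(a)*p[0]+np.cos(a)*p[1])
# spent pose reference w2-like too
```

```text
toolx -17.31100754505707 toolz 69.59117787796988
toolx 21.458471729632127 toolz 69.58051345944617
```

```bash
python3 -m creep '[{"slide":[-119,0,-261],"roll":-110.8,"grip":1},{"slide":[-119,0,-261],"roll":-110.8,"grip":1},{"slide":[-119,0,-261],"roll":-110.8,"grip":1},{"slide":[-119,0,-261],"roll":-110.8,"grip":1},{"slide":[-119,0,-261],"roll":-110.8,"grip":1},{"slide":[-119,0,-261],"roll":-110.8,"grip":1},{"slide":[-119,0,-261],"roll":-110.8,"grip":1},{"slide":[-119,0,-261],"roll":-110.8,"grip":1},{"slide":[-119,0,-261],"roll":-110.8,"grip":1},{"slide":[-119,0,-261],"roll":-110.8,"grip":1},{"slide":[-119,0,-261],"roll":-110.8,"grip":1},{"slide":[-119,0,-261],"roll":-110.8,"grip":1},{"slide":[-119,0,-261],"roll":-110.8,"grip":1},{"slide":[-119,0,-261],"roll":-110.8,"grip":1},{"slide":[-119,0,-261],"roll":-110.8,"grip":1},{"slide":[-119,0,-261],"roll":-110.8,"grip":1},{"slide":[-119,0,-261],"roll":-110.8,"grip":1},{"slide":[-119,0,-261],"roll":-110.8,"grip":1},{"slide":[-119,0,-261],"roll":-110.8,"grip":1}]'
python3 - <<'E'
from h import *
st(); c=camera_info("wrist"); im=snapshot("wrist")[...,::-1].copy(); crop(im,100,50,312,234,2.5,"pics/w12.png")
json.dump({k:np.array(v).tolist() for k,v in c.items()},open("pics/w12.json","w")); st()
crop(snapshot("scene")[...,::-1].copy(),80,180,150,120,5,"pics/s12.png")
E
```

```text
time: 15.3
tool_pos: [0.4744, -0.194, 0.1178]
ee_rot: [-1.568, -0.002, 1.748]
wrist_force: [0.2, 0.1, -2.4]
width: 0.0397
t 15.3 tcp [ 474.4 -194.   117.8] rpy [-8.9860e+01 -1.0000e-01  1.0018e+02] F [ 0.2  0.1 -2.4] w 39.7
t 15.35 tcp [ 474.7 -194.1  118.2] rpy [-8.9900e+01 -8.0000e-02  1.0021e+02] F [ 0.5  0.3 -1.8] w 39.8
```

View pics/w12.png

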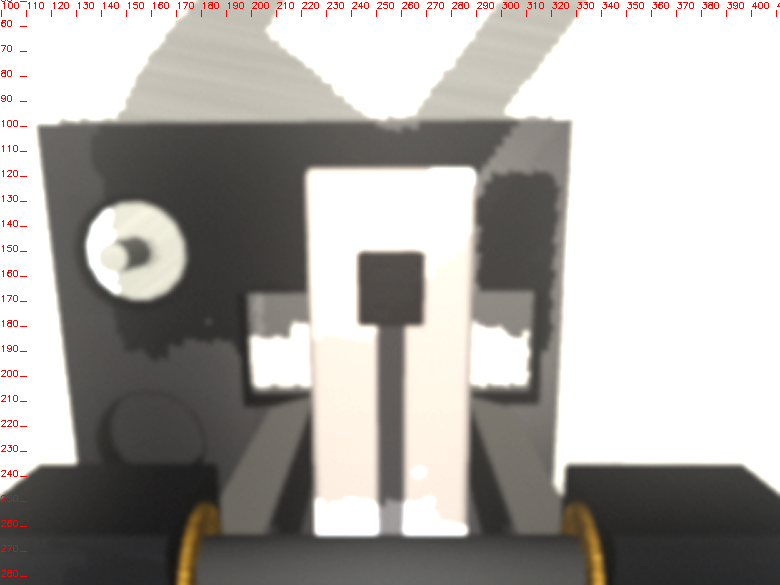

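View pics/s12.png

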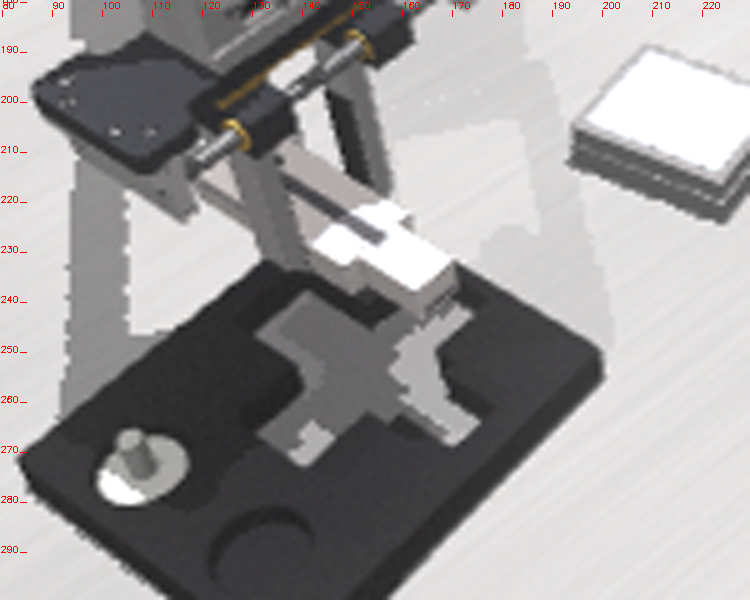

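Run:
```python
from h import *
np.set_printoptions(precision=2,suppress=True,linewidth=200)
c=json.load(open("pics/w12.json")); g=lambda x,y:(100+x/2.5-.3,50+y/2.5-.3)
L=[(g(38,126),(-90,-135,26)),(g(571,121),(-90,70,26)),(g(245,406),(24,-62,26)),(g(540,404),(24,62,26)),(g(247,292),(-24,-62,26)),(g(534,291),(-24,62,26))]
p,r=fit([(c,L)],[.475,-.194,.18]);print("tray",p[:2]*1000,np.degrees(p[2]));print(r.ravel())
p,r=fit([(c,L[2:])],[.475,-.194,.18]);print("scoop",p[:2]*1000,np.degrees(p[2]));print(r.ravel())
a=np.radians(100.3)
for u in ((306,169),(475,169)):
    q=back(c,g(*u),.137)*1000-np.array([475.5,-194.4,0]); print("toolx",np.cos(a)*q[0]+np.sin(a)*q[1],"toolz",-np.sin(a)*q[0]+np.cos(a)*q[1])
```

```text
tray [ 474.85 -194.08] 10.69509561808099
[-0.44 -0.44  0.68 -0.55 -0.02  0.45 -0.11  0.14 -3.59  0.81  4.21  0.04]
scoop [ 474.45 -193.95] 10.431579947362223
[ 0.02 -0.14 -0.03  0.07 -3.32  0.17  4.51 -0.04]
toolx -19.425403741724384 toolz 70.06689768954422
toolx 19.419675589752735 toolz 69.96802591849477
```

```bash
python3 -m creep '[{"slide":[0.3,35,0.6],"roll":-0.2,"grip":1},{"slide":[0.3,65,0.6],"roll":-0.2,"grip":1},{"slide":[0.3,80,0.6],"roll":-0.2,"grip":1},{"slide":[0.3,84,0.6],"roll":-0.2,"grip":1},{"slide":[0.3,88,0.6],"roll":-0.2,"grip":1},{"slide":[0.3,91,0.6],"roll":-0.2,"grip":1},{"slide":[0.3,94,0.6],"roll":-0.2,"grip":1},{"slide":[0.3,96,0.6],"roll":-0.2,"grip":1},{"slide":[0.3,96,0.6],"roll":-0.2,"grip":1}]'
```

```text
time: 16.15
tool_pos: [0.4751, -0.1945, 0.0241]
ee_rot: [-1.572, 0.001, 1.754]
wrist_force: [0.1, 0.5, -2.1]
width: 0.0396
```

```bash
python3 -m creep '[{"slide":[0,3,0],"roll":0,"grip":1},{"slide":[0,6,0],"roll":0,"grip":1},{"slide":[0,9,0],"roll":0,"grip":1},{"slide":[0,11.5,0],"roll":0,"grip":1},{"slide":[0,13.5,0],"roll":0,"grip":1},{"slide":[0,14.5,0],"roll":0,"grip":1},{"slide":[0,15,0],"roll":0,"grip":1},{"slide":[0,15,0],"roll":0,"grip":1}]'
```

```text
time: 16.82
tool_pos: [0.4745, -0.1942, 0.01]
ee_rot: [-1.57, -0.0, 1.754]
wrist_force: [-3.5, 1.5, 7.1]
width: 0.04
```

```bash
python3 -m creep '[{"slide":[0,0.5,0],"roll":0,"grip":1},{"slide":[0,0.5,0],"roll":0,"grip":0.35},{"slide":[0,0.5,0],"roll":0,"grip":0.35},{"slide":[0,0.5,0],"roll":0,"grip":0.35},{"slide":[0,0.5,0],"roll":0,"grip":0.35},{"slide":[0,0.5,0],"roll":0,"grip":0.35}]'
python3 -m creep '[{"slide":[0,-10,0],"roll":0,"grip":0.35},{"slide":[0,-30,0],"roll":0,"grip":0.35},{"slide":[0,-70,0],"roll":0,"grip":0.35},{"slide":[0,-110,0],"roll":0,"grip":0.35},{"slide":[0,-140,0],"roll":0,"grip":0.35},{"slide":[0,-140,0],"roll":0,"grip":0.35},{"slide":[0,-140,0],"roll":0,"grip":0.35}]'
python3 - <<'E'
from h import *
st(); c=camera_info("wrist"); im=snapshot("wrist")[...,::-1].copy(); crop(im,100,50,312,234,2.5,"pics/w13.png")
json.dump({k:np.array(v).tolist() for k,v in c.items()},open("pics/w13.json","w")); st()
crop(snapshot("scene")[...,::-1].copy(),80,210,125,100,6,"pics/s13.png")
E
```

```text
time: 17.32
tool_pos: [0.4746, -0.1942, 0.0078]
ee_rot: [-1.571, -0.0, 1.754]
wrist_force: [-0.3, 0.1, -1.0]
width: 0.061
time: 17.9
tool_pos: [0.4761, -0.195, 0.1513]
ee_rot: [-1.576, 0.004, 1.754]
wrist_force: [0.6, 0.1, -0.8]
width: 0.0612
t 17.9 tcp [ 476.1 -195.   151.3] rpy [-90.28   0.23 100.51] F [ 0.6  0.1 -0.8] w 61.2
t 17.95 tcp [ 474.8 -194.3  148.7] rpy [-9.0070e+01  6.0000e-02  1.0051e+02] F [0.4 0.1 0.1] w 60.8
```

View pics/w13.png

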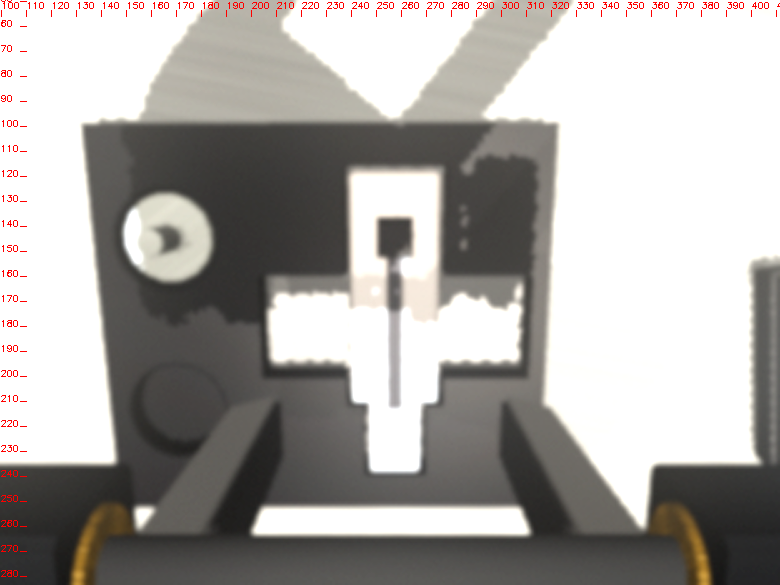

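View pics/s13.png

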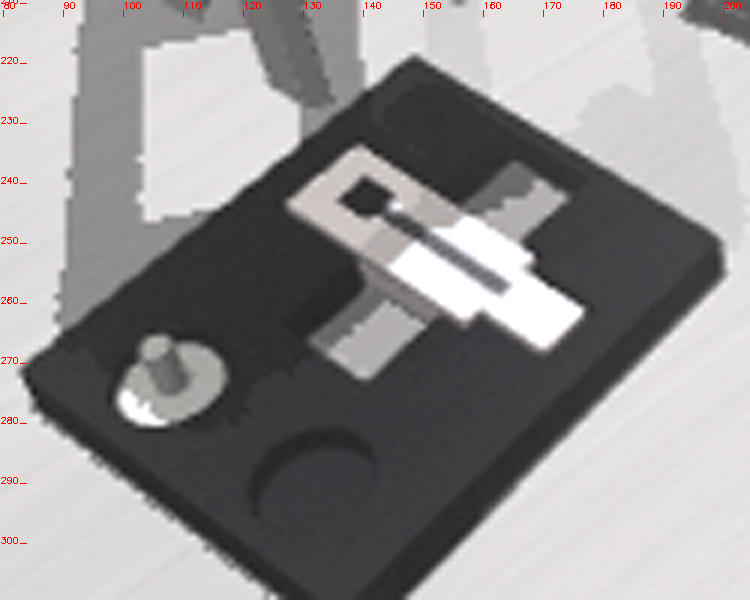

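The fresh dispenser's corners match where the spent one sat, within about 0.5 px. Next I'll press lightly on its top with the fingers shut to confirm it is home.

```bash
python3 -m creep '[{"slide":[0,40,0],"roll":0,"grip":1},{"slide":[0,70,0],"roll":0,"grip":1},{"slide":[0,95,0],"roll":0,"grip":1},{"slide":[0,108,0],"roll":0,"grip":1},{"slide":[0,115,0],"roll":0,"grip":1},{"slide":[0,118,0],"roll":0,"grip":1},{"slide":[0,118,0],"roll":0,"grip":1},{"slide":[0,118,0],"roll":0,"grip":1}]'
python3 -m creep '[{"slide":[0,1,0],"roll":0,"grip":1},{"slide":[0,2,0],"roll":0,"grip":1},{"slide":[0,3,0],"roll":0,"grip":1},{"slide":[0,4,0],"roll":0,"grip":1},{"slide":[0,5,0],"roll":0,"grip":1},{"slide":[0,5,0],"roll":0,"grip":1}]'
```

```text
time: 18.67
tool_pos: [0.4741, -0.194, 0.0292]
ee_rot: [-1.57, -0.001, 1.754]
wrist_force: [0.1, -0.8, 0.0]
width: 0.011
time: 19.17
tool_pos: [0.4748, -0.1945, 0.0282]
ee_rot: [-1.571, 0.001, 1.755]
wrist_force: [-5.5, 1.9, 14.4]
width: 0.0005
```

```bash
python3 -m creep '[{"slide":[0,-10,0],"roll":0,"grip":1},{"slide":[0,-50,0],"roll":0,"grip":1},{"slide":[0,-90,0],"roll":0,"grip":1},{"slide":[0,-130,0],"roll":0,"grip":1},{"slide":[0,-170,0],"roll":0,"grip":1},{"slide":[-40,-180,30],"roll":0,"grip":1},{"slide":[-80,-180,60],"roll":0,"grip":1},{"slide":[-120,-180,90],"roll":0,"grip":1},{"slide":[-160,-180,120],"roll":0,"grip":1},{"slide":[-200,-180,150],"roll":0,"grip":1},{"slide":[-200,-180,150],"roll":0,"grip":1},{"slide":[-200,-180,150],"roll":0,"grip":1}]'
python3 - <<'E'
from h import *
st(); cv2.imwrite("pics/sf.png",snapshot("scene")[...,::-1]); cv2.imwrite("pics/tf.png",snapshot("top")[...,::-1]); crop("pics/sf.png",70,80,270,230,2.5,"pics/sfc.png");st()
E
```

```text
time: 20.17
tool_pos: [0.3952, -0.3912, 0.2033]
ee_rot: [-1.549, 0.015, 1.698]
wrist_force: [0.3, 0.7, -0.4]
width: 0.0007
t 20.17 tcp [ 395.2 -391.2  203.3] rpy [-88.73   0.86  97.28] F [ 0.3  0.7 -0.4] w 0.7
t 20.27 tcp [ 395.7 -389.7  203.1] rpy [-88.72   0.8   97.4 ] F [0.3 0.8 1. ] w 0.4
```

View pics/sfc.png

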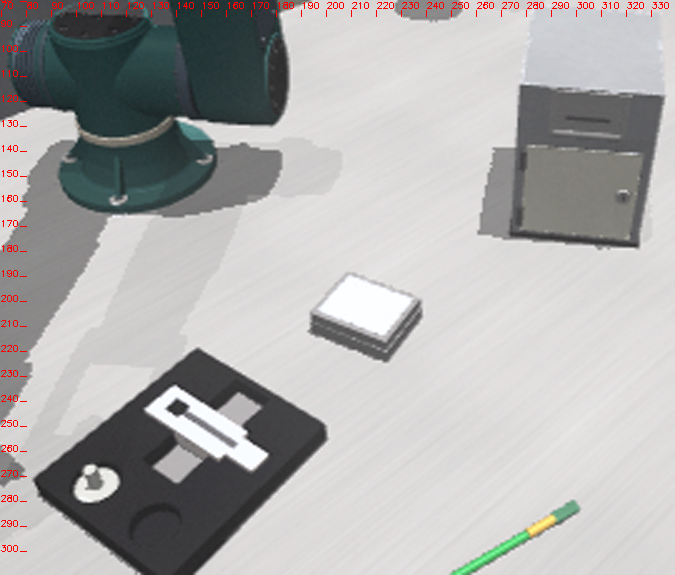

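View pics/tf.png

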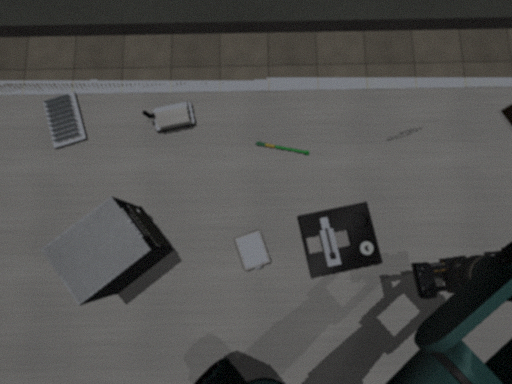

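```bash
python3 -c "
from h import *
o=st(); print(np.round(o['joint_positions'],3),np.round(o['qvel'],3))
from bench import ticket; print(ticket.close_job())"
```

```text
t 20.27 tcp [ 395.7 -389.7  203.1] rpy [-88.72   0.8   97.4 ] F [0.3 0.8 1. ] w 0.4
[-0.863  0.102  1.359 -0.027  1.68  -2.566] [ 0.029 -0.023  0.017  0.014  0.013  0.001]
the job is handed in; nothing more can be done
None
```

The blade dispenser changeover is done and handed in at about 20 s on the robot's clock, well inside the 72 s limit.

- **Spent dispenser:** I lifted it out by the finger scoops, laid it flat on the bench and regripped it near its rear end. I pushed it nose first about 110 mm past the lip and let go. It dropped inside, and the pictures show the slot clear and the flap shut.
- **Fresh dispenser:** I turned it to match the outline, lowered it into the pocket and released it. Its corners match where the spent one sat to about half a pixel. A 14 N press on its top made contact at 28.2 mm, against 28 mm for fully home.
- **Bystanders:** In the last scene and overhead pictures the chuck, slide box and brush stand where they were, by eye.
- **Forces:** The highest wrist force I read was about 15 N, during that press. Forces between readings were not recorded.

**What did not go cleanly:** on the final retreat the last joint stopped at −2.566 rad, very close to its −2.57 limit. That left the tool about 1° tilted and 3° short in yaw, in free air and touching nothing. No reading was past the limit.

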